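Shift the feed lever of the sole-brushing machine

ROBOT

A 7-joint arm with a two-finger parallel gripper is mounted at the origin on the work surface. World frame = base frame: x ahead of the robot, y to its left, z up, the work surface at z = 0. Lengths are in m, angles in rad, forces in N, time in s.
With the tool pointing down it reaches from about 0.425 to 0.875 m from the base axis. Payload 4.7 kg.
Tool frame: the origin (TCP) lies midway between the tips of the shut fingers; the grasp point (between the pads) lies 19 mm behind it; z points along the fingers, y is the line along which they close (so a half turn about z gives the same grasp; the last joint's range is limited). The gripper opens to 87 mm and grips with 3 to 60 N. Pads are 19 mm wide; open, the fingers measure 117 mm over their backs; the gripper's body (75 mm by 190 mm) begins 51 mm behind the grasp point.
Start: joints at [1.364, 0.321, -0.07, 1.45, 0.023, 1.371, -0.057], TCP at [0.142, -0.634, 0.223] pointing down, gripper open.
Joint ranges: [-2.86, 2.86], [-0.3, 2.09], [-1.38, 1.24], [0.06, 2.45], [-1.56, 4.7], [0.09, 2.05], [-2.69, 2.69]. Speed limits (rad/s): [2.57, 2.57, 3.14, 3.14, 3.14, 3.14, 3.14].

INTERFACE

Orientations are given as a rotation vector (axis times angle).
In Python, from cell import robot, get_image, ticket, find_in, regions_of, landmark_of gives the robot as it stands. The module is installed in compiled form; this text tells all that it offers.
- The arm moves only by the shell command python3 -m handwheel 'ROWS' [OPENING] [FORCE]. ROWS is JSON, a list of rows, each a list of 2 entries, a list of its own where there are three numbers: the shift along the world's x, y, z in cm, then the turn about the world's z in rad. In form: [[[dx, dy, dz], yaw], ...]. A call has exactly 8 rows; each row shifts and turns the commanded pose from where the row before left it; what a row does not reach is not made up. A row lasts 1/12 s, in which the tool goes at most 41.7 mm and 7.16 degrees, less where a joint would pass 70% of its speed; a pose out of reach is approached as far as the arm can. A call is refused whole if a number of a shift passes 4.17 or a number of a turn 0.125, either way. A call with a gripper value outside its range is refused whole. OPENING is the finger opening in cm, from 0 to 8.7, set as the call begins (- or left out, the last holds). The fingers move at their own pace and stop on an object; FORCE is the grip in N (left out, the last holds). Time passes only in rows, so rows that do not move let the fingers close, or fill a call up. It gives the time, the measured TCP pose, the force, the opening and the grip force at its end, in the units of the state.
- robot.sense(): the state, without advancing time (a new reading comes with each control period).
- get_image(name): name is "side" or "top" or "wrist"; returns a dict with "color" (384x512x3 uint8, blue, green, red), "vertical_fov" (degrees; the focal length in pixels is half the picture's height over the tangent of half this angle, whatever the lens; pixels are square), "cx", "cy" (the principal point, pixels), "dist_coeffs" ([k1, k2, p1, p2, k3] as OpenCV has them; the pictures are not rectified), "pose" (4x4, takes a point from camera to world coordinates); the wrist camera has in their place "tool_from_camera" (4x4, takes a point from camera to tool coordinates, whose origin is the TCP and whose axes are the flange's). Camera axes: x right, y up, looking along -z (the intrinsics and any distortion apply to the point x, -y, -z); pixel columns grow to the right and rows downward; lengths in m; the calibration is good to about 2 mm. A picture is of the moment at which its call begins: read the wrist's pose just before it. There is no depth.
- ticket.hand_in(): hands the job in; it is judged then, once.
Trained networks look in the newest picture that a camera, given by its name, has taken for a name from the list of things; names that differ only in an ending like _2 or _b are one class to them, and where a whole thing is asked for, a point or a joint stands for the part that bears it (a point fixed in the world has none). Each returns a list of dicts, best first, with "p" (0 to 1); they miss things now and then, are a little off and sometimes report something else, mostly with a low value. They report only what shows in the picture. A call takes as long as a camera call.
- find_in(camera, thing): "extent" ([left, top, right, bottom] as shares, 0 to 1, of the picture: columns of its width, rows of its height, round what is visible of it).
- regions_of(camera, thing): "mask" (384x512 bool, what is visible of it) and "extent" ([left, top, right, bottom] as shares, 0 to 1, of the picture: columns of its width, rows of its height, round what is visible of it).
- landmark_of(camera, thing): "at" ([column, row] as shares, 0 to 1, of the picture: columns of its width, rows of its height: a listed point, or the origin of a listed thing).
The state is a dict: "time_s": time; "joint_pos": joint angles; "qd": joint speeds; "joint_efforts": joint torques, N m; "ee_pos": TCP position; "ee_rot": TCP orientation; "contact_force": force on the tool from outside, world axes, zero at the start; "torque": the same for the moment, N m; "finger_gap": opening from 0.0 (shut) to 1.0 (fully open); "gripper_force": force on a finger pad.
Only numpy, scipy, OpenCV 4.12 (cv2) and the standard library are available. Lean on these libraries where they do the work, as an engineer would, in place of code of your own. Each camera call takes 0.05 s, during which the arm holds its last target. There are 200 camera calls.

TASK

The feed lever of the sole-brushing machine stands in its park slot. With the fingertips, push it out into the cross channel, along it, and fully home into the slot with the blue marker, without putting it into any other marked slot on the way. Only push the lever, never take it between the fingers; leave the other things on the table where they are and finish with the hand clear.

Things in the scene. Friction and masses are not known exactly. Their poses are not given: they have to be found in the camera images.
- machine: bench sole-brushing machine, fixed to the table: green case 180 (x) x 200 (y) x 110 mm high with a grey gate plate, 4 mm thick, as its top; feed roller, brush roller and motor, up to 86 mm high, beyond its far (+x) end. Origin: centre of the case's underside, on the table, z up. Its x axis points away from the robot towards the rollers, turned up to 30 degrees either way
- gate (a point): centre of the gate, on the plate's top, 110 mm over the table; axes as the machine's. A cross channel along y, 19 mm wide, reaches 41.5 mm each way. At each of its ends a 19 mm wide slot runs off to both sides along x (slot centre lines y = +-32 mm, ends x = +-36 mm): four slots, each with a coloured marker beyond its corner. The park slot is at park
- park (a point): near end of the unmarked park slot, in the plate's top: 19 mm wide, from x = -36 mm to the channel at y = 0 of the gate; it does not go on beyond the channel. So a lever pushed straight out of park stops at the channel's far wall, and one pushed along the channel stops at its end, in line with the two slots there
- pivot (a point): point under the middle of the gate, 30 mm above the table, about which the lever tilts both ways. The lever is a steel stem, 12 mm thick, standing up through the gate. It stays where it is left (friction); about 2 to 4 N at the knob moves it, and at the gate's walls it stops hard
- knob (a point): centre of the orange ball knob, 40 mm wide, on top of the lever, 155 mm from the pivot: 185 mm over the table upright, about 164 to 178 mm leaning in a slot. z along the stem, away from the pivot. It moves twice as far as the stem in the gate: about 51 mm along machine x from channel to slot end, about 61 mm along y from the middle to the channel's end
- lever (a joint): lean of the lever along machine x, rad: 0 in the middle of the cross channel (play +-0.06), about +0.33 at the end of a far (+x, roller side) slot, about -0.33 at the end of a near (-x) slot or of the park slot. It starts in park
- cross (a joint): lean of the lever along machine y, rad: 0 in the middle (park), about +0.42 in the slots on the +y side, about -0.42 on the -y side (play +-0.06)
- marker_blue: blue disc, 24 mm wide, 3 mm thick, fixed flat on the gate plate, marking the slot at its corner; origin: centre of its underside, 110 mm over the table. The four markers lie at x = +-52, y = +-58 mm in the machine's frame; which colour is at which corner changes. With the lever home in a slot, the knob is right above that slot's marker (within about 10 mm sideways)
- marker_yellow: yellow disc like the blue one, marking another slot; origin at the centre of its underside
- marker_red: red disc like the blue one, marking another slot; origin at the centre of its underside
- marker_white: white disc like the blue one, marking another slot; origin at the centre of its underside
- sole_a: loose black rubber shoe sole lying flat beside the machine, about 265 x 90 x 18 mm; origin under its middle; not part of the job
- sole_b: a second such sole lying to the robot's left; same size; not part of the job
- tin: upright steel tin, 68 mm wide, 75 mm high, beside the machine; origin at the centre of its underside; not part of the job
- heel_lift: small black rubber heel piece, about 70 x 60 x 22 mm, lying beside the machine; origin at the underside; not part of the job
- brush: wood-handled brush lying on the table to the robot's right; not part of the job
- mug: white mug, 80 mm wide, 90 mm high, to the robot's right; not part of the job

How it is judged:
On the way:
1. the lever is out of park, in the cross channel (value of joint lever between -0.12 and 0.12 rad), for 0.1 s.
At the end, for the whole second after the job is handed in: The lever rests home in the blue-marked slot: knob centre within 18 mm sideways of the blue marker's centre, leaning at least 0.27 rad (of about 0.33) along the slot, at rest (horizontal distance between knob and marker_blue below 0.018 m and (value of joint lever above 0.27 rad or value of joint lever below -0.27 rad) and velocity of joint lever between -0.05 and 0.05 rad/s); the robot touches nothing.
It fails at once if the lever goes home into a slot with a yellow, red or white marker (horizontal distance between knob and marker_yellow below 0.018 m or horizontal distance between knob and marker_red below 0.018 m or horizontal distance between knob and marker_white below 0.018 m).
It fails at once if the lever is taken between the fingers (grasp point within 9 mm of the stem's axis, between 60 mm under and 20 mm over the knob's centre) (x of the grasp point in the frame of knob between -0.009 and 0.009 m and y of the grasp point in the frame of knob between -0.009 and 0.009 m and z of the grasp point in the frame of knob between -0.06 and 0.02 m).
It fails at once if a bystander is shifted more than 20 mm or lifted (distance of any of sole_a, sole_b, tin, heel_lift, brush, mug from where it was at the start of the episode above 0.02 m).
It also fails if it takes over 48 s, if anything falls off the work surface, if the arm or the gripper's body presses on something with over 40 N, if the wrist force passes 120 N, or if a joint passes its speed limit or range.

## Working session

There is one attempt and no reset: what is moved stays moved. The work goes in short steps, Python scripts to look and compute and a shell command to move; the robot and the scene stay as the last step left them, time stands still between calls to the robot, and variables do not carry over. Pictures are saved under pics/ and viewed, at most 10 in all, crops included, and the job is handed in when it is done.

```bash
mkdir -p pics
cat > h.py <<'E'
import numpy as np, cv2
from cell import robot, get_image, ticket, find_in, regions_of, landmark_of
def ray(im,col,row):
    f=192/np.tan(np.radians(im["vertical_fov"]/2))
    K=np.array([[f,0,im["cx"]],[0,f,im["cy"]],[0,0,1]])
    u=cv2.undistortPoints(np.array([[[col,row]]],float),K,np.array(im["dist_coeffs"]))[0,0]
    P=np.array(im["pose"]); d=P[:3,:3]@np.array([u[0],-u[1],-1]); return P[:3,3],d
def at_z(im,col,row,z):
    o,d=ray(im,col,row); return o+d*(z-o[2])/d[2]
def tri(a,b):
    (o1,d1),(o2,d2)=a,b
    s=np.linalg.lstsq(np.c_[d1,-d2],o2-o1,rcond=None)[0]
    p,q=o1+s[0]*d1,o2+s[1]*d2; return (p+q)/2,np.linalg.norm(p-q)
E
python3 - <<'E'
from h import *
np.set_printoptions(precision=4,suppress=True)
s=robot.sense(); print(s["time_s"],s["ee_pos"],s["ee_rot"],s["finger_gap"])
ims={c:get_image(c) for c in("top","side")}
for c,im in ims.items(): cv2.imwrite(f"pics/{c}0.png",im["color"]); print(c,np.array(im["pose"])[:3,3])
for t,z in [("marker_blue",.11),("marker_yellow",.11),("marker_red",.11),("marker_white",.11),("gate",.11),("park",.11),("knob",.172),("tin",0),("heel_lift",0),("sole_a",0),("mug",0)]:
    r={}
    for c in ims:
        L=landmark_of(c,t)
        if L:
            x,y=L[0]["at"]; r[c]=ray(ims[c],x*512,y*384); print(t,c,round(L[0]["p"],2),int(x*512),int(y*384),at_z(ims[c],x*512,y*384,z)[:2])
    if len(r)==2: print("   tri",*tri(r["top"],r["side"]))
E
```

```text
0.0 [ 0.1422 -0.6337  0.2215] [-3.1206 -0.3459  0.0005] 0.9949238442481716
top [0.4617 0.0203 1.2492]
side [0.2491 0.7976 0.9625]
marker_blue top 0.48 190 201 [0.5516 0.2121]
marker_blue side 0.53 270 224 [0.507  0.1089]
   tri [0.512  0.1885 0.2032] 0.06609177660496691
marker_yellow top 0.61 237 180 [0.6141 0.071 ]
marker_yellow side 0.72 210 336 [0.4965 0.5085]
   tri [ 0.7859  0.13   -0.9795] 0.055604523948203005
marker_red top 0.74 274 191 [ 0.5824 -0.0393]
marker_red side 0.53 224 226 [0.6374 0.1802]
   tri [ 0.6736 -0.0171 -0.1201] 0.149782109447952
marker_white top 0.37 226 214 [0.5147 0.1042]
marker_white side 0.53 271 222 [0.5064 0.1001]
   tri [0.5102 0.1028 0.112 ] 0.009006424708232121
gate top 0.79 214 192 [0.5801 0.1385]
gate side 0.97 244 222 [0.5852 0.1368]
   tri [0.5818 0.1389 0.1132] 0.0042270822682810415
park top 0.88 206 202 [0.5501 0.1633]
park side 0.86 251 231 [0.5482 0.1632]
   tri [0.5493 0.1631 0.1095] 0.0018708697784614542
knob top 0.53 207 204 [0.5403 0.1532]
knob side 0.48 256 217 [0.5364 0.1511]
   tri [0.5381 0.1524 0.1731] 0.004311284550084447
tin top 0.62 270 194 [ 0.5845 -0.0306]
tin side 0.51 263 212 [ 0.5878 -0.0234]
   tri [ 0.5878 -0.0302 -0.0072] 0.005334407456166766
heel_lift top 0.91 257 224 [0.4879 0.0117]
heel_lift side 0.5 286 226 [0.4839 0.0059]
   tri [0.4852 0.011  0.0054] 0.005394614117779014
sole_a top 0.76 158 182 [0.6234 0.3334]
sole_a side 0.71 212 332 [0.5292 0.4588]
   tri [ 0.6254  0.3828 -0.2316] 0.057547909779184114
mug top 0.82 379 229 [ 0.4706 -0.3815]
mug side 0.59 320 164 [ 0.478  -0.3908]
   tri [ 0.4728 -0.3771  0.0118] 0.004899994027428239
```

Run:
```python
import cv2
a=cv2.imread("pics/top0.png")[135:260,140:340]; b=cv2.imread("pics/side0.png")[150:300,150:350]
cv2.imwrite("pics/c.png",cv2.resize(a,(800,500),interpolation=cv2.INTER_CUBIC)); cv2.imwrite("pics/d.png",cv2.resize(b,(800,600),interpolation=cv2.INTER_CUBIC))
```

```text
(no output)
```

View pics/c.png

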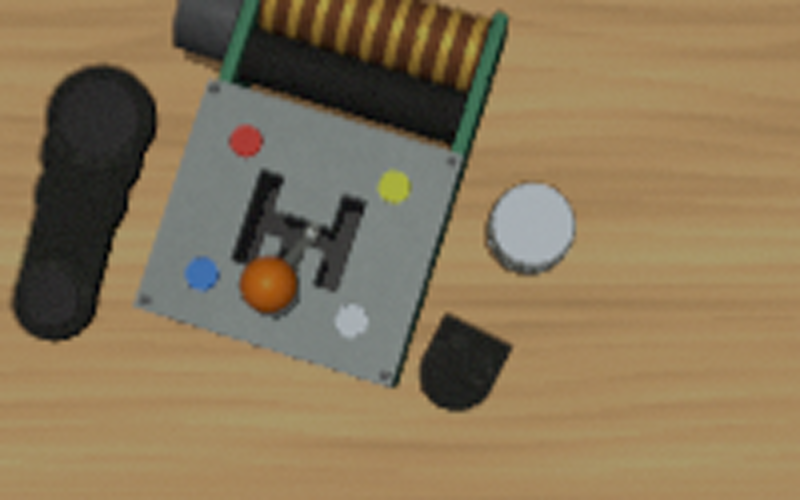

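View pics/d.png

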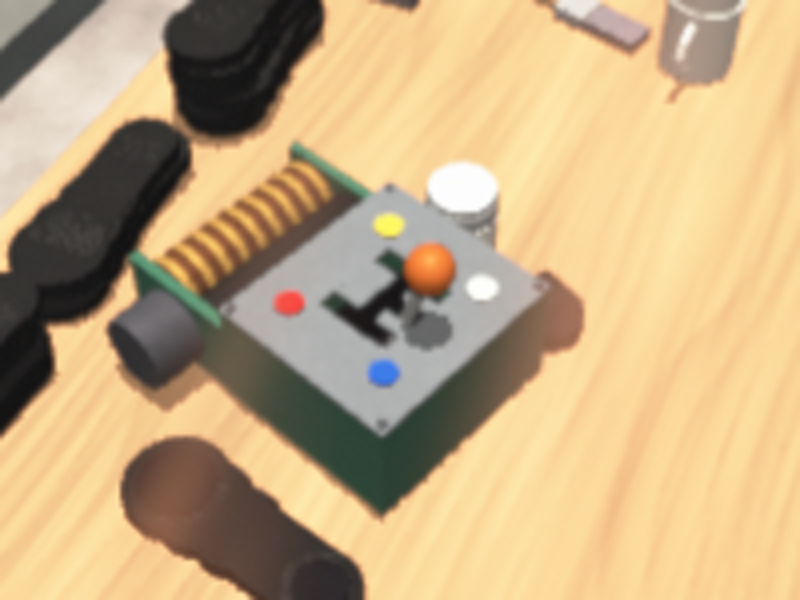

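The top crop shows the knob at crop (268,285) in park. The blue disc at (202,273) is the near-left corner, red (246,141) far-left, yellow (394,187) far-right and white (351,321) near-right. The side view agrees.

Run:
```python
from h import *
np.set_printoptions(precision=4,suppress=True)
ims={c:get_image(c) for c in("top","side")}
px={"top":dict(blue=(190.5,203.25),red=(201.5,170.25),yellow=(238.5,181.75),white=(227.75,215.25)),
"side":dict(blue=(150+384/4,150+373/4),red=(150+290/4,150+303/4),yellow=(150+389/4,150+225/4),white=(150+482/4,150+287/4))}
C=dict(blue=(-.052,.058),red=(.052,.058),yellow=(.052,-.058),white=(-.052,-.058))
for c in ims:
    W={k:at_z(ims[c],*v,.113)[:2] for k,v in px[c].items()}
    g=sum(W.values())/4
    th=np.angle(sum((complex(*(W[k]-g)))*np.conj(complex(*C[k])) for k in C))
    R=np.array([[np.cos(th),-np.sin(th)],[np.sin(th),np.cos(th)]])
    print(c,W,"gate",g,"yaw",th,max(np.linalg.norm(R@C[k]+g-W[k]) for k in C))
    for n,p in dict(A0=(-.095,0),A1=(-.030,0),B0=(0,-.06),B1=(0,.026),C0=(.05,.061),C1=(-.022,.061),knob_park=(-.051,0)).items(): print(n,R@p+g)
```

```text
top {'blue': array([0.5471, 0.2101]), 'red': array([0.6455, 0.1792]), 'yellow': array([0.6108, 0.0689]), 'white': array([0.5118, 0.1   ])} gate [0.5788 0.1395] yaw -0.3059337635228973 0.0005930950721385033
A0 [0.4882 0.1681]
A1 [0.5502 0.1486]
B0 [0.5607 0.0823]
B1 [0.5866 0.1643]
C0 [0.6448 0.1826]
C1 [0.5762 0.2043]
knob_park [0.5302 0.1549]
side {'blue': array([0.543 , 0.2135]), 'red': array([0.6418, 0.1826]), 'yellow': array([0.6077, 0.071 ]), 'white': array([0.5093, 0.1012])} gate [0.5755 0.1421] yaw -0.2967343892315894 0.0008450068683008953
A0 [0.4846 0.1699]
A1 [0.5468 0.1509]
B0 [0.5579 0.0847]
B1 [0.5831 0.167 ]
C0 [0.6411 0.1858]
C1 [0.5722 0.2069]
knob_park [0.5267 0.157 ]
```

```bash
python3 -m handwheel '[[[3,3,1.5],-0.1],[[3,3.6,1.5],-0.1],[[3,3.6,1.5],-0.1],[[3,3.6,1.5],-0.1],[[3,3.6,1],-0.1],[[3,3.6,0],0],[[3,3.6,0],0],[[3,3.6,0],0]]' 0 10
```

```text
time_s: 1.97
ee_pos: [0.3535, -0.386, 0.2839]
ee_rot: [3.11, -0.437, 0.001]
contact_force: [-0.0, -0.2, 0.3]
finger_gap: 0.481
gripper_force: 0.0
```

```bash
python3 -m handwheel '[[[2,3.5,0],-0.02],[[2,3.5,0],0],[[2,3.5,0],0],[[2,3.5,0],0],[[0.5,3.7,0],0],[[0.5,3.7,0],0],[[0.5,3.7,0],0],[[0.5,3.7,0],0]]' && python3 -m handwheel '[[[0,3.7,0],0],[[0,3.7,0],0],[[0,3.7,0],0],[[0,3.7,0],0],[[0,3.5,0],0],[[0,3.5,0],0],[[0,1.5,0],0],[[0,0,0],0]]'
```

```text
time_s: 2.63
ee_pos: [0.4524, -0.0978, 0.2835]
ee_rot: [3.106, -0.468, 0.001]
contact_force: [2.0, -0.7, -0.2]
finger_gap: 0.007
gripper_force: 0.0
time_s: 3.3
ee_pos: [0.4516, 0.1384, 0.2838]
ee_rot: [-3.107, 0.455, -0.001]
contact_force: [0.5, 0.1, -0.9]
finger_gap: -0.001
gripper_force: 0.0
```

```bash
python3 -m handwheel '[[[1,1,0],0],[[1,1,0],0],[[0.9,1,0],0],[[0,0,-2.4],0],[[0,0,-2.4],0],[[0,0,-2.4],0],[[0,0,-2.4],0],[[0,0,-2.2],0]]' && python3 -m handwheel '[[[0,0,0],0],[[0,0,0],0],[[0,0,0],0],[[0,0,0],0],[[0,0,0],0],[[0,0,0],0],[[0,0,0],0],[[0,0,0],0]]'
```

```text
time_s: 3.97
ee_pos: [0.4815, 0.1616, 0.1638]
ee_rot: [3.105, -0.471, -0.0]
contact_force: [0.3, -0.2, -0.2]
finger_gap: 0.006
gripper_force: 0.0
time_s: 4.63
ee_pos: [0.4816, 0.1633, 0.1657]
ee_rot: [3.106, -0.468, 0.001]
contact_force: [0.2, -0.4, -0.5]
finger_gap: 0.011
gripper_force: 0.0
```

Run:
```python
from h import *
for c,(r0,r1,c0,c1) in dict(top=(135,260,140,340),side=(130,280,150,350)).items():
    cv2.imwrite(f"pics/{c}1.png",cv2.resize(get_image(c)["color"][r0:r1,c0:c1],None,fx=3,fy=3,interpolation=cv2.INTER_CUBIC))
a=cv2.imread("pics/top1.png");b=cv2.imread("pics/side1.png")
```

```text
(no output)
```

View pics/side1.png

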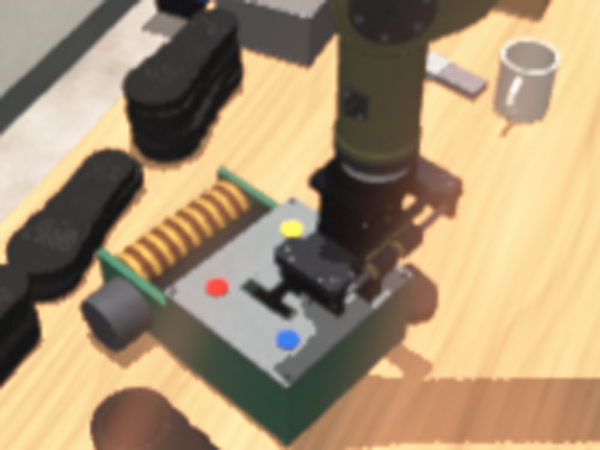

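```bash
python3 -m handwheel '[[[0,0.6,0],0],[[0.8,-0.25,0],0],[[0.8,-0.25,0],0],[[0.8,-0.25,0],0],[[0.8,-0.25,0],0],[[0.8,-0.25,0],0],[[0.8,-0.25,0],0],[[0,0,0],0]]' && python3 -m handwheel '[[[0.4,-0.12,0],0],[[0.4,-0.12,0],0],[[0.4,-0.12,0],0],[[0.3,-0.1,0],0],[[0,0,0],0],[[0,0,0],0],[[0,0,0],0],[[0,0,0],0]]'
```

```text
time_s: 5.4
ee_pos: [0.5313, 0.1538, 0.1651]
ee_rot: [-3.105, 0.47, -0.001]
contact_force: [-2.2, 1.9, 0.1]
finger_gap: 0.003
gripper_force: 0.9
time_s: 6.07
ee_pos: [0.5446, 0.1494, 0.1653]
ee_rot: [3.106, -0.468, 0.001]
contact_force: [-1.4, 1.7, 0.4]
finger_gap: 0.004
gripper_force: 0.5
```

```bash
python3 -m handwheel '[[[0.2,-0.06,0],0],[[0.2,-0.06,0],0],[[0.2,-0.06,0],0],[[0,0,0],0],[[0,0,0],0],[[0,0,0],0],[[0,0,0],0],[[0,0,0],0]]'
```

```text
time_s: 6.73
ee_pos: [0.5505, 0.1478, 0.1653]
ee_rot: [3.106, -0.468, 0.0]
contact_force: [-0.9, 0.2, 1.7]
finger_gap: 0.001
gripper_force: 0.8
```

```bash
python3 -m handwheel '[[[-1,0.3,0],0],[[-1,0.3,0],0],[[0,0,3],0],[[0,0,3],0],[[0,0,3],0],[[0.9,-2.5,0],0],[[0.9,-2.5,0],0],[[0.9,-2.5,0],0]]'
python3 - <<'E'
from h import *
np.set_printoptions(precision=4,suppress=True)
for c,(r0,r1,c0,c1) in dict(top=(135,260,140,340),side=(130,280,150,350)).items():
    im=get_image(c); cv2.imwrite(f"pics/{c}2.png",cv2.resize(im["color"][r0:r1,c0:c1],None,fx=3,fy=3,interpolation=cv2.INTER_CUBIC))
    for L in landmark_of(c,"knob")[:1]:
        p=at_z(im,L["at"][0]*512,L["at"][1]*384,.185); d=p[:2]-[.577,.141]; print(c,L["p"],p,d@[.955,-.296],d@[.296,.955])
a=cv2.imread("pics/top2.png");b=cv2.imread("pics/side2.png")
cv2.imwrite("pics/s2.png",cv2.resize(np.vstack([a,b]),(435,600)))
print(robot.sense()["ee_pos"])
E
```

```text
time_s: 7.4
ee_pos: [0.5572, 0.0789, 0.2563]
ee_rot: [3.106, -0.465, 0.004]
contact_force: [1.4, 0.2, -0.3]
finger_gap: 0.003
gripper_force: 0.0
side 0.46 [0.5756 0.1427 0.185 ] -0.001862863584644215 0.0012364049820904317
[0.5569 0.0784 0.2551]
```

View pics/s2.png

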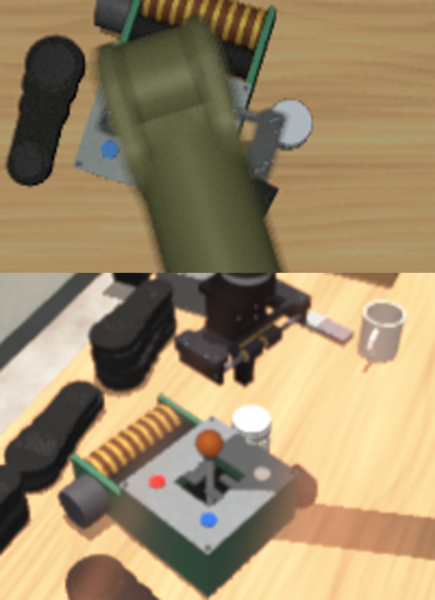

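The side view shows the lever upright in the channel with the knob at image (208,443) and the fingers raised on its −y side. I'll descend and push it along +y.

```bash
python3 -m handwheel '[[[0,0,-3],0],[[0,0,-3],0],[[0,0,-3],0],[[0,0,0],0],[[0.3,0.95,0],0],[[0.3,0.95,0],0],[[0.3,0.95,0],0],[[0,0,0],0]]' && python3 -m handwheel '[[[0.24,0.76,0],0],[[0.24,0.76,0],0],[[0.24,0.76,0],0],[[0.24,0.76,0],0],[[0.24,0.76,0],0],[[0,0,0],0],[[0,0,0],0],[[0,0,0],0]]'
```

```text
time_s: 8.27
ee_pos: [0.5678, 0.112, 0.1677]
ee_rot: [-3.104, 0.461, -0.005]
contact_force: [-0.1, 1.1, 0.8]
finger_gap: 0.004
gripper_force: 0.0
time_s: 8.93
ee_pos: [0.5782, 0.146, 0.165]
ee_rot: [-3.106, 0.467, 0.001]
contact_force: [-0.7, 0.2, 0.2]
finger_gap: 0.008
gripper_force: 0.0
```

```bash
python3 -m handwheel '[[[0.15,0.48,0],0],[[0.15,0.48,0],0],[[0.15,0.48,0],0],[[0,0,0],0],[[0,0,0],0],[[0,0,0],0],[[0,0,0],0],[[0,0,0],0]]'
python3 - <<'E'
from h import *
np.set_printoptions(precision=4,suppress=True)
im=get_image("side"); cv2.imwrite("pics/side3.png",cv2.resize(im["color"][130:280,150:350],None,fx=3,fy=3,interpolation=cv2.INTER_CUBIC))
for L in landmark_of("side","knob")[:1]:
        p=at_z(im,L["at"][0]*512,L["at"][1]*384,.175); d=p[:2]-[.577,.141]; print(L["p"],p,d@[.955,-.296],d@[.296,.955])
E
```

```text
time_s: 9.6
ee_pos: [0.5831, 0.1602, 0.1656]
ee_rot: [-3.106, 0.468, -0.001]
contact_force: [0.1, -0.9, 0.9]
finger_gap: 0.004
gripper_force: 0.0
0.62 [0.5271 0.2629 0.175 ] -0.08374916227021917 0.10162914723720888
```

View pics/side3.png

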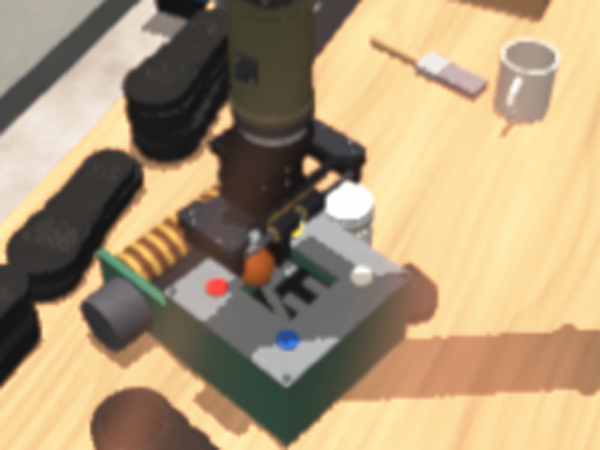

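Run:
```python
from h import *
np.set_printoptions(precision=4,suppress=True)
im=get_image("side")
for px in [(236,219),(234,217)]:
  for z in (.172,.18):
    p=at_z(im,*px,z); d=p[:2]-[.577,.141]; print(z,p,d@[.955,-.296],d@[.296,.955])
cv2.imwrite("pics/side4.png",cv2.resize(im["color"][190:265,190:290],(800,600),interpolation=cv2.INTER_CUBIC))
```

```text
0.172 [0.5904 0.1842 0.172 ] -9.886988706723013e-06 0.04526553890076225
0.18 [0.5869 0.1905 0.18  ] -0.005145029536219026 0.05017046999663597
0.172 [0.5996 0.1796 0.172 ] 0.01018364516202025 0.04356600034017749
0.18 [0.5961 0.1859 0.18  ] 0.004945348412114454 0.048488130042192865
```

View pics/side4.png

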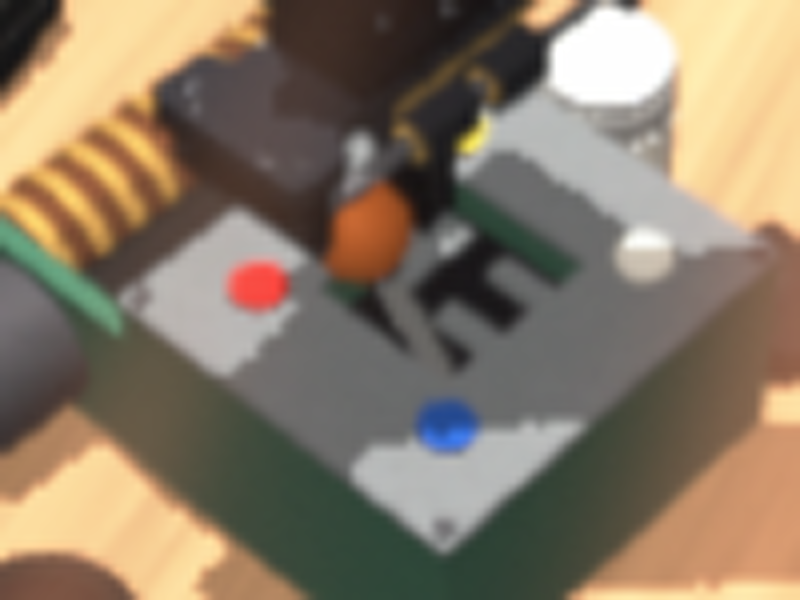

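Knob is at crop (370,235), computed at machine x≈0, y≈48 mm, so about 12 mm of the channel is left.

```bash
python3 -m handwheel '[[[0.12,0.38,0],0],[[0.12,0.38,0],0],[[0.12,0.38,0],0],[[0,0,0],0],[[0,0,0],0],[[0,0,0],0],[[0,0,0],0],[[0,0,0],0]]'
python3 - <<'E'
from h import *
np.set_printoptions(precision=4,suppress=True)
im=get_image("side"); m=cv2.cvtColor(im["color"],cv2.COLOR_BGR2HSV)
k=(cv2.inRange(m,(5,150,90),(16,255,255))); k[:190]=0;k[265:]=0;k[:,:210]=0;k[:,290:]=0
n,l,s,c=cv2.connectedComponentsWithStats(k); i=1+s[1:,4].argmax(); print(s[i],c[i])
for z in (.171,.176):
    p=at_z(im,*c[i],z); d=p[:2]-[.577,.141]; print(z,p,d@[.955,-.296],d@[.296,.955])
E
```

```text
time_s: 10.42
ee_pos: [0.5867, 0.1717, 0.1656]
ee_rot: [-3.106, 0.468, -0.001]
contact_force: [-0.0, 0.1, -0.8]
finger_gap: 0.005
gripper_force: 0.0
[228 216  11  12 100] [232.75 221.66]
0.171 [0.5948 0.1972 0.171 ] 0.0003660056536175828 0.058937525669931566
0.176 [0.5926 0.201  0.176 ] -0.0028417781837277774 0.06191287227414807
```

```bash
python3 -m handwheel '[[[0.06,0.19,0],0],[[0,0,0],0],[[-0.3,-0.95,0],0],[[-0.3,-0.95,0],0],[[0,0,3],0],[[0,0,3],0],[[0,0,3],0],[[0,0,0],0]]' && python3 -m handwheel '[[[2.2,0.9,0],0],[[2.2,0.9,0],0],[[2.2,0.9,0],0],[[0,0,0],0],[[0,0,0],0],[[0,0,0],0],[[0,0,0],0],[[0,0,0],0]]'
python3 - <<'E'
from h import *
np.set_printoptions(precision=4,suppress=True)
im=get_image("side"); m=cv2.cvtColor(im["color"],cv2.COLOR_BGR2HSV)
k=(cv2.inRange(m,(5,150,90),(16,255,255))); k[:190]=0;k[265:]=0;k[:,:210]=0;k[:,290:]=0
n,l,s,c=cv2.connectedComponentsWithStats(k); i=1+s[1:,4].argmax(); print(s[i],c[i])
for z in (.171,.176):
    p=at_z(im,*c[i],z); d=p[:2]-[.577,.141]; print(z,p,d@[.955,-.296],d@[.296,.955])
d=np.array(robot.sense()["ee_pos"][:2])-[.577,.141]; print("tcp",d@[.955,-.296],d@[.296,.955])
E
```

```text
time_s: 11.13
ee_pos: [0.5838, 0.1545, 0.2619]
ee_rot: [-3.103, 0.469, -0.015]
contact_force: [0.5, 0.6, 1.4]
finger_gap: 0.007
gripper_force: 0.0
time_s: 11.8
ee_pos: [0.6466, 0.1806, 0.2558]
ee_rot: [3.106, -0.468, 0.001]
contact_force: [-0.5, -0.8, 0.1]
finger_gap: 0.01
gripper_force: 0.0
[225 216  13  12 120] [231.4583 221.6667]
0.171 [0.5983 0.1989 0.171 ] 0.003218092491042903 0.061588934902488075
0.176 [0.5961 0.2027 0.176 ] -7.70724693402447e-06 0.06454753323500378
tcp 0.054841166931673235 0.058455681240776755
```

```bash
python3 -m handwheel '[[[0.1,0.3,-3.2],0],[[0,0,-3.2],0],[[0,0,-3.2],0],[[0,0,0],0],[[-0.8,0.25,0],0],[[-0.8,0.25,0],0],[[-0.8,0.25,0],0],[[0,0,0],0]]' && python3 -m handwheel '[[[-0.8,0.25,0],0],[[-0.8,0.25,0],0],[[-0.8,0.25,0],0],[[-0.8,0.25,0],0],[[-0.4,0.12,0],0],[[0,0,0],0],[[0,0,0],0],[[0,0,0],0]]'
python3 - <<'E'
from h import *
np.set_printoptions(precision=4,suppress=True)
im=get_image("side"); m=cv2.cvtColor(im["color"],cv2.COLOR_BGR2HSV)
k=(cv2.inRange(m,(5,150,90),(16,255,255))); k[:190]=0;k[265:]=0;k[:,:210]=0;k[:,290:]=0
n,l,s,c=cv2.connectedComponentsWithStats(k); i=1+s[1:,4].argmax(); print(s[i],c[i])
for z in (.164,.17):
    p=at_z(im,*c[i],z); d=p[:2]-[.577,.141]; print(z,p,d@[.955,-.296],d@[.296,.955])
d=np.array(robot.sense()["ee_pos"][:2])-[.577,.141]; print("tcp",d@[.955,-.296],d@[.296,.955])
E
```

```text
time_s: 12.52
ee_pos: [0.6237, 0.1934, 0.1623]
ee_rot: [-3.106, 0.464, -0.006]
contact_force: [0.7, -0.0, 0.8]
finger_gap: 0.003
gripper_force: 0.5
time_s: 13.18
ee_pos: [0.5876, 0.2031, 0.1589]
ee_rot: [-3.106, 0.468, 0.002]
contact_force: [-0.2, -0.6, 0.4]
finger_gap: 0.003
gripper_force: 0.0
[236 224  13  12 132] [242.0606 229.2424]
0.164 [0.5589 0.2066 0.164 ] -0.03671820656433945 0.05729785946037559
0.17 [0.5566 0.2111 0.17  ] -0.040255166531189934 0.060849297276424304
tcp -0.008075057641731966 0.06246520862616012
```

```bash
python3 -m handwheel '[[[-0.38,0.12,0],0],[[-0.38,0.12,0],0],[[-0.38,0.12,0],0],[[0,0,0],0],[[0,0,0],0],[[0,0,0],0],[[0,0,0],0],[[0,0,0],0]]' && python3 -m handwheel '[[[-0.2,0.06,0],0],[[-0.2,0.06,0],0],[[0,0,0],0],[[0,0,0],0],[[0,0,0],0],[[0,0,0],0],[[0,0,0],0],[[0,0,0],0]]'
```

```text
time_s: 13.9
ee_pos: [0.5772, 0.2057, 0.1591]
ee_rot: [3.106, -0.469, 0.001]
contact_force: [5.1, -1.8, -4.5]
finger_gap: 0.006
gripper_force: 2.6
time_s: 14.57
ee_pos: [0.5761, 0.2057, 0.1593]
ee_rot: [-3.106, 0.472, -0.009]
contact_force: [11.7, -2.4, -7.7]
finger_gap: 0.008
gripper_force: 5.7
```

Force rises against a hard stop, so the lever is home. I'll back off, lift and check.

```bash
python3 -m handwheel '[[[1.5,-0.45,0],0],[[1.5,-0.45,0],0],[[0,0,3],0],[[0,0,3],0],[[0,0,3],0],[[0,0,3],0],[[0,-3,1],0],[[0,-3,0],0]]' && python3 -m handwheel '[[[0,-4,0],0],[[0,-4,0],0],[[0,-4,0],0],[[0,-4,0],0],[[0,-3,0],0],[[0,0,0],0],[[0,0,0],0],[[0,0,0],0]]'
python3 - <<'E'
from h import *
np.set_printoptions(precision=4,suppress=True)
im=get_image("side"); m=cv2.cvtColor(im["color"],cv2.COLOR_BGR2HSV)
k=(cv2.inRange(m,(5,150,90),(16,255,255))); k[:190]=0;k[265:]=0;k[:,:210]=0;k[:,290:]=0
n,l,s,c=cv2.connectedComponentsWithStats(k); i=1+s[1:,4].argmax(); print(s[i],c[i])
p=at_z(im,*c[i],.164); d=p[:2]-[.577,.141]; print(p,d@[.955,-.296],d@[.296,.955])
b=get_image("top")["color"]
a=cv2.resize(im["color"][150:300,150:350],(600,450)); b=cv2.resize(b[135:260,140:340],(240,150))
a[:150,-240:]=b
cv2.imwrite("pics/end.png",a); print(robot.sense()["contact_force"])
E
```

```text
time_s: 15.23
ee_pos: [0.6021, 0.1439, 0.2937]
ee_rot: [-3.103, 0.455, -0.005]
contact_force: [0.4, -1.3, -0.1]
finger_gap: 0.01
gripper_force: 0.0
time_s: 15.9
ee_pos: [0.6023, -0.0488, 0.2895]
ee_rot: [-3.105, 0.464, 0.002]
contact_force: [0.7, 0.2, 0.3]
finger_gap: 0.003
gripper_force: 0.0
[238 225  14  13 133] [244.8346 230.8346]
[0.5487 0.2086 0.164 ] -0.04703462770994396 0.05616997303095761
[-0.4351  0.3429  0.4211]
```

View pics/end.png

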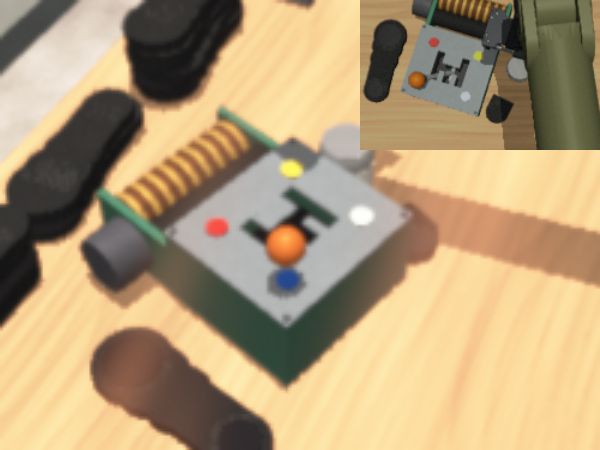

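The knob at image (286,245) sits over the blue marker in both views, about 5 mm off, and the hand is clear.

```bash
python3 -c "
from cell import ticket; print(ticket.hand_in())"
```

```text
the job is handed in; nothing more can be done
None
```

The lever was pushed out of park, along the cross channel and home to a hard stop in the blue-marked slot; I handed the job in after about 16 s with the hand clear. The last camera check put the knob about 5 mm from the blue marker. The hand-in call returned no verdict.

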